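Stack the ring moulds on their post stands

TASK

Put the four washed aluminium ring moulds away on the two wooden post stands, rim down as they lie now: the two round moulds on the stand with the round foot, the two square ones on the stand with the square foot, in each pair the larger underneath and the smaller on top, each fully home and lying flat over the post. Lower each one down its post rather than letting it fall, and leave the tea glasses, the jar and the coffee pot where they stand.

Things in the scene. Friction and masses are not known exactly. Their poses are not given: they have to be found in the camera images.
- round_large: Larger round ring mould, bare aluminium, about 90 g: straight-sided round body 64 mm across and 26 mm high, with a thin flat rim (flange) 90 mm across and 3 mm thick round its foot. A round hole 24 mm across runs right through its middle. Lies rim down on the table. Origin: centre of its underside; z up.
- round_small: Smaller round ring mould, bare aluminium, about 50 g: straight-sided round body 46 mm across and 24 mm high, with a flat rim 62 mm across and 3 mm thick round its foot. A round hole 24 mm across runs right through its middle. Lies rim down on the table. Origin: centre of its underside; z up.
- square_large: Larger square ring mould, bare aluminium, about 100 g: upright-sided square body 60 x 60 mm and 26 mm high, with a flat square rim 80 x 80 mm and 3 mm thick round its foot. A round hole 24 mm across runs right through its middle. Lies rim down on the table. Origin: centre of its underside; z up. Its x and y are square to its sides.
- square_small: Smaller square ring mould, bare aluminium, about 55 g: upright-sided square body 42 x 42 mm and 24 mm high, with a flat square rim 56 x 56 mm and 3 mm thick round its foot. A round hole 24 mm across runs right through its middle. Lies rim down on the table. Origin: centre of its underside; z up. Its x and y are square to its sides.
- stand_round: Light wooden post stand with a round foot 110 mm across and 12 mm thick. Fixed on the table. An upright round post 16 mm across stands in its middle, straight up to 58 mm above the table, then tapering to a 6 mm tip at 72 mm. Origin: centre of the foot's underside, on the post's axis; z up.
- stand_square: Light wooden post stand with a square foot 96 x 96 mm and 12 mm thick, x and y square to the foot's sides. Fixed on the table. An upright round post 16 mm across stands in its middle, straight up to 58 mm above the table, then tapering to a 6 mm tip at 72 mm. Origin: centre of the foot's underside, on the post's axis; z up.
- glass_a: Small clear glass tea cup without handle, 58 mm across the mouth, 62 mm high, standing upright among the moulds. Origin: centre of its underside.
- glass_b: Another tea cup just like the first, standing elsewhere among the moulds. Origin: centre of its underside.
- jar: Red plastic jar with a red twist cap, 74 mm across, 102 mm high, standing towards the right edge (-y). Origin: centre of its underside.
- pot: Copper-coloured coffee pot, 90 mm across its foot, 91 mm high, standing towards the left edge (+y); its long wooden handle sticks out 145 mm from its axis along its own +y (away from the moulds). Origin: centre of its underside.
Things that resemble listed ones, but are neither listed nor needed, are in the scene too. Leave any blue, orange or turquoise look-alike of the round_small alone.

How it is judged:
At the end, for the whole second after the job is handed in: Each mould on the stand of its shape, large below, small on it: within 8 mm of the post's axis, underside within 4 mm of its seat (12 mm above the stand's underside for the large, 38 mm for the small), rim down, level within 0.12 rad, at rest (horizontal distance between each of round_large, round_small and stand_round below 0.008 m and z of round_large in the frame of stand_round between 0.008 and 0.016 m and angle between each of round_large, round_small, square_large, square_small's own z axis and vertical below 0.12 rad and linear speed of each of round_large, round_small, square_large, square_small below 0.02 m/s and angular speed of each of round_large, round_small, square_large, square_small below 0.2 rad/s and z of round_small in the frame of stand_round between 0.034 and 0.042 m and horizontal distance between each of square_large, square_small and stand_square below 0.008 m and z of square_large in the frame of stand_square between 0.008 and 0.016 m and z of square_small in the frame of stand_square between 0.034 and 0.042 m); the robot touches nothing.
It fails at once if a mould is let fall: it drops freely, out of the fingers, faster than 0.7 m/s (a fall of about 25 mm) ((linear speed of round_large above 0.7 m/s and contact force between the fingers and round_large below 0.05 N) or (linear speed of round_small above 0.7 m/s and contact force between the fingers and round_small below 0.05 N) or (linear speed of square_large above 0.7 m/s and contact force between the fingers and square_large below 0.05 N) or (linear speed of square_small above 0.7 m/s and contact force between the fingers and square_small below 0.05 N)).
It fails at once if a tea glass, the jar or the coffee pot is shifted more than 30 mm or knocked over (distance of any of glass_a, glass_b, jar, pot from where it was at the start of the episode above 0.03 m or angle between any of glass_a, glass_b, jar, pot's own z axis and vertical above 0.5 rad).
It also fails if it takes over 104 s, if anything falls off the work surface, if the arm or the gripper's body presses on something with over 40 N, if the wrist force passes 120 N, or if a joint passes its speed limit or range.

ROBOT

A 6-joint arm with a two-finger parallel gripper is mounted at the origin on the work surface. World frame = base frame: x ahead of the robot, y to its left, z up, the work surface at z = 0. Lengths are in m, angles in rad, forces in N, time in s.
With the tool pointing down it reaches from about 0.35 to 0.85 m from the base axis. Payload 8.1 kg.
Tool frame: the origin (TCP) lies between the finger pads; the fingertips stand 22 mm ahead of it and the grasp point (between the pads) lies 3 mm ahead of it; z points along the fingers, y is the line along which they close (so a half turn about z gives the same grasp; the last joint's range is limited). The gripper opens to 85 mm and grips with 20 to 120 N. Pads are 22 mm wide; open, the fingers measure 114 mm over their backs; the gripper's body (76 mm by 85 mm) begins 54 mm behind the grasp point. The pads swing forward as they close: fully open they stand 13 mm farther back than shut.
Start: joints at [-1.335, 0.13, 1.488, -0, 1.523, -0.085], TCP at [0.189, -0.569, 0.253] pointing down, gripper open.
Joint ranges: [-2.96, 2.96], [-0.89, 2.26], [0.02, 2.5], [-1.34, 4.48], [0, 2.73], [-2.66, 2.66]. Speed limits (rad/s): [2.39, 2.39, 2.79, 3.14, 3.14, 3.14].

INTERFACE

Orientations are given as a unit quaternion [w, x, y, z].
In Python, from cell import r gives the robot as it stands.
- The arm moves only by the shell command python3 -m handwheel 'ROWS' [FORCE]. ROWS is JSON, a list of rows, each a list of 3 entries, a list of its own where there are three numbers: the turn, a rotation vector about the tool's x, y, z in units of 6 degrees (1.0 is 6 degrees), then the shift along the tool's x, y, z in units of 2.5 cm (1.0 is 2.5 cm), then the opening, from 0 (shut) to 1 (fully open). In form: [[[rx, ry, rz], [dx, dy, dz], hand], ...]. A call has 1 to 8 rows; each row shifts and turns the commanded pose from where the row before left it, along the tool's axes as they then stand; what a row does not reach is not made up. A row lasts 1/12 s, in which the tool goes at most 41.7 mm and 7.16 degrees, less where a joint would pass 70% of its speed; a pose out of reach is approached as far as the arm can. A call with a number of a shift or a turn outside -1 to 1 is refused whole. A call with a gripper value outside its range is refused whole. The fingers move at their own pace and stop on an object; FORCE is the grip in N (left out, the last holds). Time passes only in rows, so rows that do not move let the fingers close. It gives the time, the measured TCP pose, the force, the opening and the grip force at its end, in the units of the state.
- r.sense(): the state, without advancing time (a new reading comes with each control period).
- r.snapshot(name): name is "side" or "top" or "wrist"; returns a dict with "image" (384x512x3 uint8, blue, green, red), "fovy" (degrees; the focal length in pixels is half the picture's height over the tangent of half this angle, whatever the lens; pixels are square), "cx", "cy" (the principal point, pixels), "R" (3x3) and "t" (3): a world point X has camera coordinates R X + t. Camera axes: x right, y down, z forward; pixel columns grow to the right and rows downward; lengths in m; the calibration is good to about 2 mm. The wrist camera is an equidistant fisheye: a pixel r from the principal point sees the ray r / f radians off the axis. A picture is of the moment at which its call begins. There is no depth.
- r.sign_off(): hands the job in; it is judged then, once.
Trained networks look in a picture, given as the dict that the camera call returned (one of the last four; its "shot" number tells which), for a name from the list of things; names that differ only in an ending like _2 or _b are one class to them, and where a whole thing is asked for, a point or a joint stands for the part that bears it (a point fixed in the world has none). Each returns a list of dicts, best first, with "score" (0 to 1); they miss things now and then, are a little off and sometimes report something else, mostly with a low value. They report only what shows in the picture. A call takes as long as a camera call. They do not tell look-alikes from the thing itself.
- r.boxes_of(name, picture): "bbox" ([left, top, width, height] in pixels, round what is visible of it).
The state is a dict: "clock": time; "joints": joint angles; "qvel": joint speeds; "tau": joint torques, N m; "eef_pos": TCP position; "eef_rot": TCP orientation; "ft_force": force on the tool from outside, world axes, zero at the start; "wrist_torque": the same for the moment, N m; "gripper_width": opening from 0.0 (shut) to 1.0 (fully open); "finger_force": force on a finger pad.
Only numpy, scipy, OpenCV 4.12 (cv2) and the standard library are available. Lean on these libraries where they do the work, as an engineer would, in place of code of your own. Each camera call takes 0.05 s, during which the arm holds its last target. There are 200 camera calls.

## Working session

There is one attempt and no reset: what is moved stays moved. The work goes in short steps, Python scripts to look and compute and a shell command to move; the robot and the scene stay as the last step left them, time stands still between calls to the robot, and variables do not carry over. Pictures are saved under pics/ and viewed, at most 14 in all, crops included, and the job is handed in when it is done.

```bash
mkdir -p pics; ls
cat > h.py <<'E'
import numpy as np, cv2
from cell import r
def ray(s,u,v):
    f=192/np.tan(np.radians(s["fovy"])/2)
    d=np.array([(u-s["cx"])/f,(v-s["cy"])/f,1.]); R=np.array(s["R"])
    return -R.T@np.array(s["t"]), R.T@d
def at(s,u,v,z):
    o,d=ray(s,u,v); return o+d*(z-o[2])/d[2]
def proj(s,X):
    f=192/np.tan(np.radians(s["fovy"])/2)
    c=np.array(X)@np.array(s["R"]).T+s["t"]; return c[...,:2]/c[...,2:]*f+[s["cx"],s["cy"]]
E
python3 - <<'E'
from h import *
t=r.snapshot("top"); 
cv2.imwrite("pics/top.png",cv2.resize(t["image"],(800,600),interpolation=cv2.INTER_CUBIC))
H={"round_large":.029,"round_small":.027,"square_large":.029,"square_small":.027,"stand_round":.012,"stand_square":.012,"glass_a":.06,"jar":.1,"pot":.09}
print(-np.array(t["R"]).T@t["t"],t["fovy"])
for n in H:
    for b in r.boxes_of(n,t)[:4]:
        x,y,w,h=b["bbox"]; print(n,round(b["score"],2),np.round(b["bbox"]),np.round(at(t,x+w/2,y+h/2,.003 if 'nd_' in n or 'squ' in n else 0),3))
s=r.snapshot("side");cv2.imwrite("pics/side.png",cv2.resize(s["image"],(800,600)))
print(r.sense())
E
```

```text
pics
[0.44521471 0.00414815 1.36355109] 47.638186828415925
round_large 0.86 [203. 212.  26.  28.] [0.468 0.107 0.003]
round_large 0.6 [146. 221.  30.  25.] [0.446 0.281 0.003]
round_small 0.81 [360. 143.  20.  18.] [ 0.702 -0.377  0.003]
round_small 0.79 [326. 132.  21.  19.] [ 0.733 -0.274  0.003]
round_small 0.71 [300. 135.  17.  21.] [ 0.722 -0.187  0.003]
round_small 0.61 [326. 165.  20.  21.] [ 0.627 -0.269  0.003]
square_large 0.76 [146. 223.  25.  26.] [0.44  0.287 0.003]
square_small 0.48 [214. 172.  17.  13.] [0.62  0.089 0.003]
square_small 0.34 [146. 223.  29.  24.] [0.443 0.28  0.003]
stand_round 0.62 [320. 208.  35.  36.] [ 0.47  -0.268  0.003]
stand_square 0.79 [151. 162.  39.  37.] [0.614 0.252 0.003]
glass_a 0.69 [283. 161.  14.  22.] [ 0.638 -0.125  0.   ]
glass_a 0.5 [275. 222.  18.  18.] [ 0.455 -0.106  0.   ]
glass_a 0.27 [317. 207.  39.  37.] [ 0.469 -0.267  0.   ]
jar 0.62 [392. 195.  39.  24.] [ 0.524 -0.506  0.   ]
jar 0.5 [319. 208.  38.  37.] [ 0.465 -0.271  0.   ]
pot 0.69 [ 33. 189.  71.  32.] [0.536 0.572 0.   ]
{'clock': 0.55, 'joints': array([-1.33540230e+00,  1.30426823e-01,  1.48821403e+00,  3.69714691e-05,
        1.52300500e+00, -8.54172484e-02]), 'qvel': array([ 1.27234561e-03, -6.33080127e-04,  1.45081527e-05,  1.01371626e-03,
       -9.47294208e-04, -1.52275638e-04]), 'tau': array([-1.37235643e-04, -5.68837774e+01, -5.00483358e+01, -1.75424611e-04,
        1.96690678e-03, -3.66227241e-06]), 'eef_pos': array([ 0.18922448, -0.56937643,  0.25326847]), 'eef_rot': array([-2.79090712e-05,  9.87162717e-01,  1.59717779e-01,  1.64198537e-05]), 'ft_force': array([-0.49234613, -0.47587896,  0.61692541]), 'wrist_torque': array([ 0.01602187, -0.08772727,  0.06259382]), 'finger_force': 0.0, 'gripper_width': 1.0001008308020536}
```

View pics/top.png

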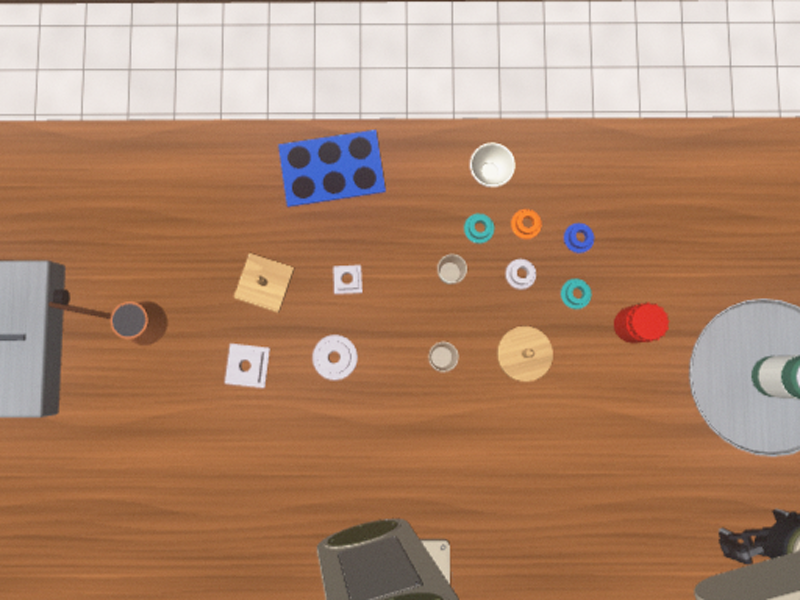

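View pics/side.png

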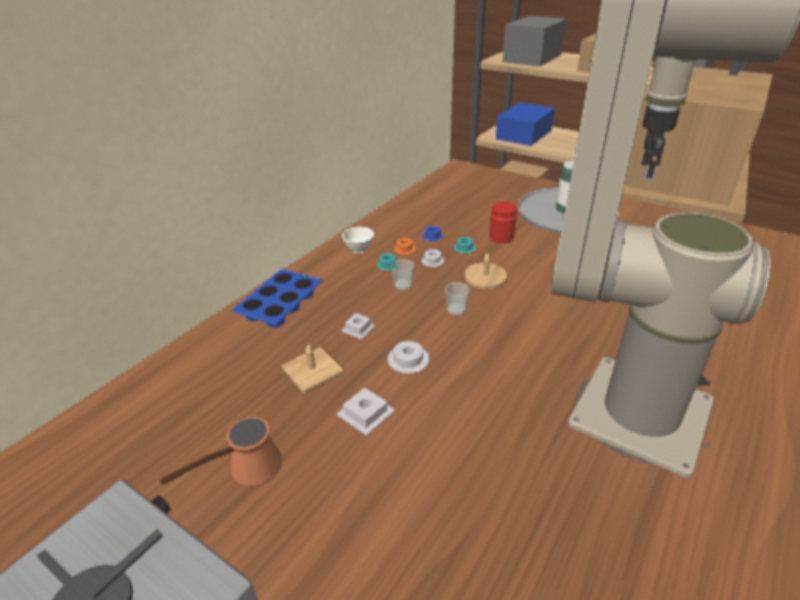

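The top view shows (800 px scale): round_large at (334,357), white round_small (520,273), square_large (247,365), square_small (347,279), round foot (525,353), and square foot (264,282). The glasses are at (452,268) and (443,356). The side view agrees. I'll refine these by segmentation.

```bash
cat > m.py <<'E'
from h import *
t=r.snapshot("top"); k=4
im=cv2.resize(t["image"],None,fx=k,fy=k,interpolation=cv2.INTER_CUBIC)
hsv=cv2.cvtColor(im,cv2.COLOR_BGR2HSV)
G={"round_large":(334,357,.0015,.09),"round_small":(520,273,.0015,.062),"square_large":(247,365,.0015,.08),"square_small":(347,279,.0015,.056),"stand_round":(525,353,.010,.11),"stand_square":(264,282,.01,.096)}
for n,(u,v,z,w) in G.items():
    c=np.array([u,v])/800*512*k; a=int(28*k); x0,y0=(c-a).astype(int)
    q=hsv[y0:y0+2*a,x0:x0+2*a]
    print(n,'table',q[5,5],'obj',q[a+30,a+30],end=' ')
    if 'stand' in n: m=(q[...,2]>(int(q[5,5,2])+205)//2)
    else: m=(q[...,1]<90)&(q[...,2]>130)
    cs,_=cv2.findContours(m.astype(np.uint8),cv2.RETR_EXTERNAL,cv2.CHAIN_APPROX_NONE)
    c=max(cs,key=cv2.contourArea)[:,0].astype(float)
    P=np.array([at(t,(p[0]+x0+.5)/k-.5,(p[1]+y0+.5)/k-.5,z)[:2] for p in c])
    hull=cv2.convexHull((P*1000).astype(np.float32)); M=cv2.moments(hull)
    print('cen',M['m10']/M['m00'],M['m01']/M['m00'],'eqdia',2*np.sqrt(M['m00']/np.pi),cv2.minAreaRect(hull),'exp',w)
E
python3 m.py
```

```text
round_large table [ 12 147 167] obj [163  12 197] cen 462.32259408775315 114.85192156249067 eqdia 91.36056735745005 ((462.2322998046875, 114.78836059570312), (90.65108489990234, 91.01296997070312), 44.998992919921875) exp 0.09
round_small table [ 17  92 150] obj [177  26 189] cen 628.5086221552921 -260.1966660778612 eqdia 63.41631058709491 ((628.7095336914062, -259.9516906738281), (62.32282638549805, 63.82403564453125), 88.47708892822266) exp 0.062
square_large table [ 12 152 163] obj [161  12 176] cen 446.531701972648 289.6586711202081 eqdia 93.32528593256816 ((446.52215576171875, 289.7895202636719), (83.27340698242188, 83.09239196777344), 83.43922424316406) exp 0.08
square_small table [ 11 146 170] obj [133  10 229] cen 618.958456122725 89.58105647879255 eqdia 65.82254319301225 ((619.0167846679688, 89.57646942138672), (59.24460220336914, 58.46164321899414), 2.5520379543304443) exp 0.056
stand_round table [ 12 149 149] obj [ 16 117 211] cen 467.6055907057654 -263.78628723465556 eqdia 111.56004706342031 ((467.8885192871094, -264.1043701171875), (110.97148895263672, 109.96951293945312), 44.2458610534668) exp 0.11
stand_square table [ 12 151 164] obj [ 19 109 236] cen 612.6115847022745 258.40459107364563 eqdia 109.09714464995176 ((612.7913818359375, 258.4940490722656), (96.78865051269531, 97.50447082519531), 71.54583740234375) exp 0.096
```

```bash
cat > go.py <<'E'
# python3 go.py x y psi(deg) [z]: remaining shift/turn to the target, in row units, tool axes after turning
import sys
from h import *
from scipy.spatial.transform import Rotation as Ro
s=r.sense(); q=s["eef_rot"]; M=Ro.from_quat([q[1],q[2],q[3],q[0]]).as_matrix()
psi=np.degrees(np.arctan2(M[1,0],M[0,0])); a=[float(v) for v in sys.argv[1:]]
d=np.array(a[:2])-s["eef_pos"][:2]
def tool(p): c,n=np.cos(np.radians(p)),np.sin(np.radians(p)); return np.round([(d@[c,n])/.025,(d@[n,-c])/.025],2)
print('t',round(s["clock"],2),'pos',np.round(s["eef_pos"],4),'psi',round(psi,2),'tilt z',np.round(M[:,2],3),'w',round(s["gripper_width"],3),'F',round(s["finger_force"],1),np.round(s["ft_force"],1))
print('turn z units',round((psi-a[2])/6,2),'shift now-frame',tool(psi),'shift after turn',tool(a[2]),'dz units',round((s["eef_pos"][2]-a[3])/.025,2) if len(a)>3 else '')
E
python3 -m handwheel '[[[0,0,1],[0,0,0.6],1],[[0,0,1],[0,0,0.6],1],[[0,0,1],[0,0,0.6],1],[[0,0,0.07],[0.4,-1,0],1],[[0,0,0],[0.4,-1,0],1],[[0,0,0],[0.4,-1,0],1],[[0,0,0],[0.4,-1,0],1],[[0,0,0],[0.4,-1,0],1]]'
python3 go.py .4623 .1149 0 .18
```

```text
clock: 1.27
eef_pos: [0.2394, -0.4432, 0.2082]
eef_rot: [0.0, 1.0, -0.001, 0.0]
ft_force: [1.5, -0.5, 0.5]
gripper_width: 1.0
finger_force: 0.0
t 1.27 pos [ 0.2394 -0.4432  0.2082] psi -0.06 tilt z [ 0. -0. -1.] w 1.0 F 0.0 [ 1.5 -0.5  0.5]
turn z units -0.01 shift now-frame [  8.89 -22.33] shift after turn [  8.92 -22.33] dz units 1.13
```

```bash
python3 -m handwheel '[[[0,0,0],[0.4,-1,0],1],[[0,0,0],[0.4,-1,0],1],[[0,0,0],[0.4,-1,0],1],[[0,0,0],[0.4,-1,0],1],[[0,0,0],[0.4,-1,0],1],[[0,0,0],[0.4,-1,0],1],[[0,0,0],[0.4,-1,0],1],[[0,0,0],[0.4,-1,0],1]]' >/dev/null
python3 -m handwheel '[[[0,0,0],[0.4,-1,0],1],[[0,0,0],[0.4,-1,0],1],[[0,0,0],[0.4,-1,0],1],[[0,0,0],[0.4,-1,0],1],[[0,0,0],[0.4,-1,0],1],[[0,0,0],[0.4,-1,0],1],[[0,0,0],[0.4,-1,0],1],[[0,0,0],[0.4,-1,0],1]]' >/dev/null
python3 -m handwheel '[[[0,0,0],[0.4,-1,0],1],[[0,0,0],[0.4,-1,0],1],[[0,0,0],[0.4,-1,0.2],1],[[0,0,0],[0.4,-1,0.3],1],[[0,0,0],[0.4,-1,0.3],1],[[0,0,0],[0.2,-0.4,0.3],1],[[0,0,0],[0,0,0],1],[[0,0,0],[0,0,0],1]]' >/dev/null
python3 go.py .4623 .1149 0 .18
python3 - <<'E'
from h import *
w=r.snapshot("wrist"); cv2.imwrite("pics/w1.png",w["image"]); f=192/np.tan(np.radians(w["fovy"]/2))
print(w["fovy"],w["cx"],w["cy"])
for n,X in {"RLc":[.4623,.1149,.026],"post?":[.6126,.2584,.072],"SS":[.619,.0896,.024],"SL":[.4465,.2897,.026]}.items():
    c=np.array(w["R"])@X+w["t"]; th=np.arctan2(np.hypot(*c[:2]),c[2]); print(n,c[:2]/np.hypot(*c[:2])*th*f+[w["cx"],w["cy"]])
E
```

```text
t 3.27 pos [0.454  0.0907 0.1804] psi 0.06 tilt z [-0.001 -0.    -1.   ] w 0.998 F 0.0 [0.2 0.7 0.1]
turn z units 0.01 shift now-frame [ 0.33 -0.97] shift after turn [ 0.33 -0.97] dz units 0.02
65.70646984690485 260.0936078379571 183.5706890065228
RLc [234.64014765 165.78180774]
post? [67.70731225 15.84783343]
SS [261.47948271   0.56146423]
SL [ 79.65557613 181.67044489]
```

View pics/w1.png

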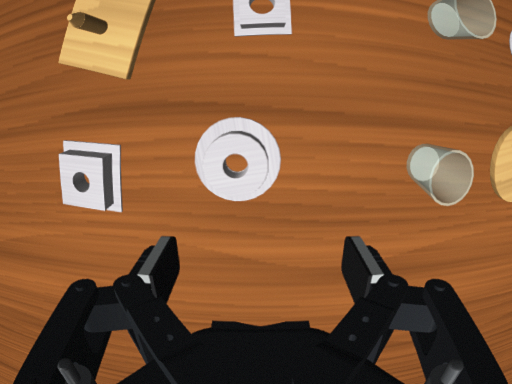

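Wrist view: the round_large hole is at (236,164), predicted (235,166), and the square post tip at (70,17), predicted (68,16). The measurements agree to about 1–2 mm. Going to grasp.

```bash
python3 -m handwheel '[[[0,0,0],[0.33,-0.97,0],1],[[0,0,0],[0,0,1],1],[[0,0,0],[0,0,1],1],[[0,0,0],[0,0,1],1],[[0,0,0],[0,0,1],1],[[0,0,0],[0,0,1],1],[[0,0,0],[0,0,0.8],1],[[0,0,0],[0,0,0.3],1]]' >/dev/null
python3 go.py .4623 .1149 0 .027
python3 -m handwheel '[[[0,0,0],[0,0,0],0.3],[[0,0,0],[0,0,0],0.3],[[0,0,0],[0,0,0],0.3],[[0,0,0],[0,0,0],0.3],[[0,0,0],[0,0,0],0.3],[[0,0,0],[0,0,0],0.3]]' 40
python3 go.py .4623 .1149 0 .027
```

```text
t 3.98 pos [0.4608 0.1133 0.0259] psi -0.12 tilt z [-0.004 -0.001 -1.   ] w 1.001 F 0.0 [-0.7 -0.2 -0.6]
turn z units -0.02 shift now-frame [ 0.06 -0.06] shift after turn [ 0.06 -0.06] dz units -0.04
clock: 4.48
eef_pos: [0.464, 0.1148, 0.0298]
eef_rot: [-0.0, 1.0, -0.0, 0.001]
ft_force: [-0.5, -0.6, 6.4]
gripper_width: 0.73
finger_force: 44.4
t 4.48 pos [0.464  0.1148 0.0298] psi -0.04 tilt z [ 0.003  0.    -1.   ] w 0.73 F 44.4 [-0.5 -0.6  6.4]
turn z units -0.01 shift now-frame [-0.07 -0.  ] shift after turn [-0.07 -0.  ] dz units 0.11
```

```bash
python3 -m handwheel '[[[0,0,0],[0,0,-0.5],0.3],[[0,0,0],[0,0,-1],0.3],[[0,0,0],[0,0,-1],0.3],[[0,0,0],[0,0,-1],0.3],[[0,0,0],[0,0,-0.8],0.3],[[0,0,0],[0,0.5,0],0.3],[[0,0,0],[0,1,0],0.3],[[0,0,0],[0,1,0],0.3]]'
python3 -m handwheel '[[[0,0,0],[0,1,0],0.3],[[0,0,0],[0,1,0],0.3],[[0,0,0],[0,1,0],0.3],[[0,0,0],[0,1,0],0.3],[[0,0,0],[0,1,0],0.3],[[0,0,0],[0,1,0],0.3],[[0,0,0],[0,1,0],0.3],[[0,0,0],[0,1,0],0.3]]' >/dev/null
python3 -m handwheel '[[[0,0,0],[0,1,0],0.3],[[0,0,0],[0,1,0],0.3],[[0,0,0],[0,1,0],0.3],[[0,0,0],[0,0.7,0],0.3],[[0,0,0],[0,0.4,0],0.3],[[0,0,0],[0,0,0],0.3],[[0,0,0],[0,0,0],0.3],[[0,0,0],[0,0,0],0.3]]' >/dev/null
python3 go.py .4690 -.2638 0 .042
python3 - <<'E'
from h import *
w=r.snapshot("wrist"); cv2.imwrite("pics/w2.png",w["image"]); f=192/np.tan(np.radians(w["fovy"]/2))
for n,X in {"tip":[.4676,-.2638,.072],"SR":[.6285,-.2602,.024]}.items():
    c=np.array(w["R"])@X+w["t"]; th=np.arctan2(np.hypot(*c[:2]),c[2]); print(n,c[:2]/np.hypot(*c[:2])*th*f+[w["cx"],w["cy"]])
E
```

```text
clock: 5.15
eef_pos: [0.4631, 0.0522, 0.1368]
eef_rot: [-0.0, 1.0, 0.001, 0.001]
ft_force: [0.4, 0.5, 0.0]
gripper_width: 0.731
finger_force: 44.2
t 6.48 pos [ 0.4625 -0.2492  0.1357] psi -0.01 tilt z [-0.     0.001 -1.   ] w 0.73 F 44.2 [ 0.2  0.3 -0.6]
turn z units -0.0 shift now-frame [0.26 0.58] shift after turn [0.26 0.58] dz units 3.75
tip [282.09443638 204.6590243 ]
SR [274.46401769 -16.46300782]
```

View pics/w2.png

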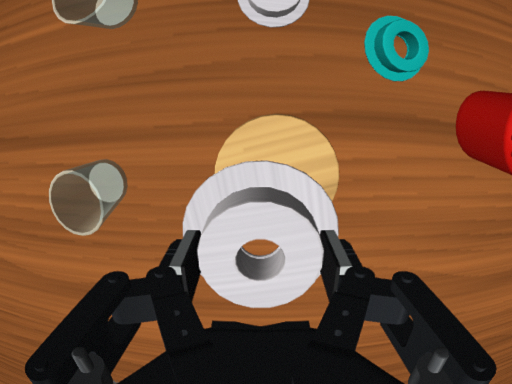

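```bash
cat >> h.py <<'E'
def fray(w,u,v):
    f=192/np.tan(np.radians(w["fovy"]/2)); p=np.array([u-w["cx"],v-w["cy"]]); n=np.hypot(*p); th=n/f; R=np.array(w["R"])
    d=np.r_[p/n*np.sin(th),np.cos(th)]; return -R.T@np.array(w["t"]),R.T@d
def fat(w,u,v,z):
    o,d=fray(w,u,v); return o+d*(z-o[2])/d[2]
def held(w,ztop,rad,show=False):
    "hole in the held mould: contour of the dark-free hole edge at the top via the light top face"
    g=cv2.cvtColor(w["image"],cv2.COLOR_BGR2HSV); return g
E
python3 - <<'E'
from h import *
w=r.snapshot("wrist"); p=r.sense()["eef_pos"]; z=p[2]-.0298+.026
for u,v in [(236,260),(285,260),(260,239),(260,281),(198,250),(322,250),(260,307)]:
    print(u,v,np.round((fat(w,u,v,z)-p)*1000,1))
E
```

```text
236 260 [-0.1 11.6 -3.8]
285 260 [ -0.  -12.2  -3.8]
260 239 [11.7 -0.1 -3.8]
260 281 [-12.7  -0.1  -3.8]
198 250 [ 5.2 29.9 -3.8]
322 250 [  5.2 -30.   -3.8]
260 307 [-30.6  -0.1  -3.8]
```

```bash
python3 -m handwheel '[[[0,0,0],[0.23,0.58,0],0.3],[[0,0,0],[0,0,0.5],0.3],[[0,0,0],[0,0,0.5],0.3],[[0,0,0],[0,0,0.4],0.3],[[0,0,0],[0,0,0.4],0.3],[[0,0,0],[0,0,0],0.3]]'
python3 go.py .4683 -.2638 0 .042
python3 -m handwheel '[[[0,0,0],[0,0,0.4],0.3],[[0,0,0],[0,0,0.4],0.3],[[0,0,0],[0,0,0.4],0.3],[[0,0,0],[0,0,0.4],0.3],[[0,0,0],[0,0,0],0.3]]'
python3 go.py .4683 -.2638 0 .042
```

```text
clock: 7.08
eef_pos: [0.4661, -0.2628, 0.087]
eef_rot: [-0.002, 1.0, -0.0, -0.002]
ft_force: [-0.2, -0.1, -1.6]
gripper_width: 0.728
finger_force: 44.2
t 7.08 pos [ 0.4661 -0.2628  0.087 ] psi -0.02 tilt z [-0.005  0.003 -1.   ] w 0.728 F 44.2 [-0.2 -0.1 -1.6]
turn z units -0.0 shift now-frame [0.09 0.04] shift after turn [0.09 0.04] dz units 1.8
clock: 7.5
eef_pos: [0.4667, -0.2637, 0.0479]
eef_rot: [-0.001, 1.0, -0.0, -0.002]
ft_force: [-0.9, 0.7, -1.3]
gripper_width: 0.728
finger_force: 44.2
t 7.5 pos [ 0.4667 -0.2637  0.0479] psi -0.04 tilt z [-0.003  0.002 -1.   ] w 0.728 F 44.2 [-0.9  0.7 -1.3]
turn z units -0.01 shift now-frame [0.06 0.  ] shift after turn [0.06 0.  ] dz units 0.24
```

```bash
python3 -m handwheel '[[[0,0,0],[0,0,0.2],0.3],[[0,0,0],[0,0,0.04],0.3],[[0,0,0],[0,0,0],0.3],[[0,0,0],[0,0,0],0.3]]'
python3 -m handwheel '[[[0,0,0],[0,0,0],1],[[0,0,0],[0,0,0],1],[[0,0,0],[0,0,0],1],[[0,0,0],[0,0,-0.5],1],[[0,0,0],[0,0,-1],1],[[0,0,0],[0,0,-1],1],[[0,0,0],[0.5,0,-1],1],[[0,0,0],[1,0,-0.6],1]]'
python3 go.py .6290 -.2602 0 .13
```

```text
clock: 7.83
eef_pos: [0.4685, -0.2649, 0.0452]
eef_rot: [0.0, 1.0, -0.0, 0.0]
ft_force: [1.3, -0.3, -0.8]
gripper_width: 0.724
finger_force: 44.2
clock: 8.5
eef_pos: [0.5057, -0.2657, 0.1516]
eef_rot: [0.001, 1.0, -0.001, 0.001]
ft_force: [0.8, -0.4, 0.5]
gripper_width: 0.999
finger_force: 0.0
t 8.5 pos [ 0.5057 -0.2657  0.1516] psi -0.11 tilt z [ 0.002 -0.002 -1.   ] w 0.999 F 0.0 [ 0.8 -0.4  0.5]
turn z units -0.02 shift now-frame [ 4.93 -0.23] shift after turn [ 4.93 -0.22] dz units 0.86
```

```bash
python3 -m handwheel '[[[0,0,0],[1,-0.1,0],1],[[0,0,0],[1,-0.1,0],1],[[0,0,0],[1,0,0],1],[[0,0,0],[1,0,0],1],[[0,0,0],[0.5,0,0],1],[[0,0,0],[0,0,0],1]]' >/dev/null
python3 go.py .6295 -.2602 0 .030
python3 - <<'E'
from h import *
w=r.snapshot("wrist"); cv2.imwrite("pics/w3.png",w["image"])
E
```

```text
t 9.0 pos [ 0.6206 -0.2595  0.1485] psi 0.04 tilt z [ 0.002 -0.001 -1.   ] w 1.003 F 0.0 [ 1.1 -0.3  0.9]
turn z units 0.01 shift now-frame [0.36 0.03] shift after turn [0.36 0.03] dz units 4.74
```

View pics/w3.png

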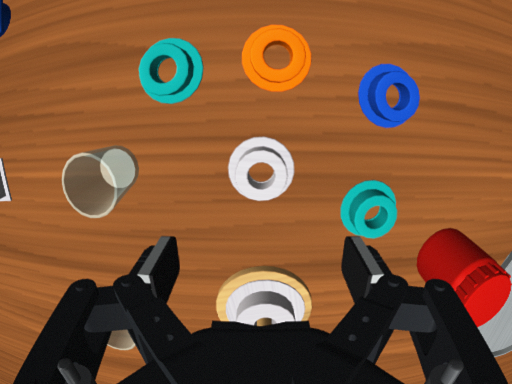

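The wrist view shows round_large lying on the round stand at (263,303). The plain round_small is straight ahead at (261,170), with the teal look-alike (369,210) clear of the fingers.

```bash
python3 -m handwheel '[[[0,0,0],[0.3,0,0.2],1],[[0,0,0],[0,0,1],1],[[0,0,0],[0,0,1],1],[[0,0,0],[0,0,1],1],[[0,0,0],[0,0,1],1],[[0,0,0],[0,0,0.5],1],[[0,0,0],[0,0,0],1]]'
python3 go.py .6295 -.2602 0 .030
python3 -m handwheel '[[[0,0,0],[0,0,0],0.1],[[0,0,0],[0,0,0],0.1],[[0,0,0],[0,0,0],0.1],[[0,0,0],[0,0,0],0.1],[[0,0,0],[0,0,0],0.1],[[0,0,0],[0,0,0],0.1],[[0,0,0],[0,0,0],0.1]]' 40
python3 go.py .6295 -.2602 0 .030
```

```text
clock: 9.63
eef_pos: [0.6225, -0.2587, 0.0255]
eef_rot: [-0.002, 1.0, -0.001, -0.003]
ft_force: [-0.6, -0.6, -0.1]
gripper_width: 0.999
finger_force: 0.0
t 9.63 pos [ 0.6225 -0.2587  0.0255] psi -0.07 tilt z [-0.006  0.003 -1.   ] w 0.999 F 0.0 [-0.6 -0.6 -0.1]
turn z units -0.01 shift now-frame [0.28 0.06] shift after turn [0.28 0.06] dz units -0.18
clock: 10.22
eef_pos: [0.6273, -0.2608, 0.0328]
eef_rot: [0.001, 1.0, -0.0, 0.002]
ft_force: [-1.9, 0.2, 5.9]
gripper_width: 0.52
finger_force: 40.2
t 10.22 pos [ 0.6273 -0.2608  0.0328] psi -0.04 tilt z [ 0.004 -0.002 -1.   ] w 0.52 F 40.2 [-1.9  0.2  5.9]
turn z units -0.01 shift now-frame [ 0.09 -0.02] shift after turn [ 0.09 -0.02] dz units 0.11
```

```bash
python3 -m handwheel '[[[0,0,0],[0,0,-0.5],0.1],[[0,0,0],[0,0,-1],0.1],[[0,0,0],[0,0,-1],0.1],[[0,0,0],[0,0,-1],0.1],[[0,0,0],[-0.5,0,-0.8],0.1],[[0,0,0],[-1,0,-0.2],0.1],[[0,0,0],[-1,0,0],0.1],[[0,0,0],[-1,0,0],0.1]]'
python3 -m handwheel '[[[0,0,0],[-1,0,0],0.1],[[0,0,0],[-1,0.1,0],0.1],[[0,0,0],[-0.7,0.1,0],0.1],[[0,0,0],[0,0,0],0.1],[[0,0,0],[0,0,0],0.1],[[0,0,0],[0,0,0],0.1]]' >/dev/null
python3 go.py .468 -.2638 0 .07
python3 - <<'E'
from h import *
w=r.snapshot("wrist"); cv2.imwrite("pics/w4.png",cv2.resize(w["image"][130:384,160:360],None,fx=2.36,fy=2.36))
p=r.sense()["eef_pos"]; z=p[2]-.0328+.024
for o in [(0,0),(12,0),(-12,0),(0,12),(0,-12)]:
    X=p+np.r_[np.array(o)/1000,0]; X[2]=z
    c=np.array(w["R"])@X+w["t"]; f=192/np.tan(np.radians(w["fovy"]/2)); th=np.arctan2(np.hypot(*c[:2]),c[2]); u=c[:2]/np.hypot(*c[:2])*th*f+[w["cx"],w["cy"]]
    print(o,np.round((u-[160,130])*2.36))
E
```

```text
clock: 10.88
eef_pos: [0.5384, -0.2602, 0.1452]
eef_rot: [0.001, 1.0, -0.0, 0.002]
ft_force: [-0.0, -0.5, -1.0]
gripper_width: 0.515
finger_force: 41.0
t 11.38 pos [ 0.4717 -0.2651  0.1437] psi -0.06 tilt z [ 0.002 -0.001 -1.   ] w 0.518 F 41.0 [ 0.2  0.2 -1.3]
turn z units -0.01 shift now-frame [-0.15 -0.05] shift after turn [-0.15 -0.05] dz units 2.95
(0, 0) [235. 293.]
(12, 0) [235. 243.]
(-12, 0) [235. 339.]
(0, 12) [178. 293.]
(0, -12) [291. 293.]
```

View pics/w4.png

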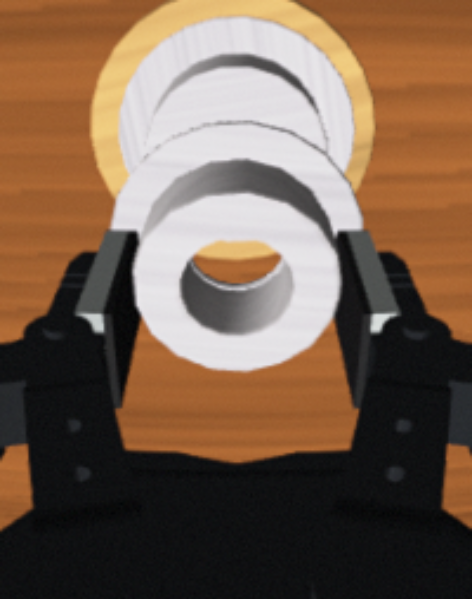

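```bash
python3 -m handwheel '[[[0,0,0],[-0.19,-0.07,0],0.1],[[0,0,0],[0,0,0.5],0.1],[[0,0,0],[0,0,0.5],0.1],[[0,0,0],[0,0,0.4],0.1],[[0,0,0],[0,0,0.4],0.1],[[0,0,0],[0,0,0.4],0.1],[[0,0,0],[0,0,0.4],0.1],[[0,0,0],[0,0,0],0.1]]'
python3 go.py .4669 -.2634 0 .0708
python3 -m handwheel '[[[0,0,0],[0,0,0.2],0.1],[[0,0,0],[0,0,0.1],0.1],[[0,0,0],[0,0,0],0.1],[[0,0,0],[0,0,0],0.1]]'
python3 go.py .4669 -.2634 0 .0708
```

```text
clock: 12.1
eef_pos: [0.4644, -0.2619, 0.0741]
eef_rot: [-0.001, 1.0, -0.0, -0.002]
ft_force: [-0.8, 0.1, -1.0]
gripper_width: 0.52
finger_force: 40.9
t 12.1 pos [ 0.4644 -0.2619  0.0741] psi -0.04 tilt z [-0.004  0.003 -1.   ] w 0.52 F 40.9 [-0.8  0.1 -1. ]
turn z units -0.01 shift now-frame [0.1  0.06] shift after turn [0.1  0.06] dz units 0.13
clock: 12.43
eef_pos: [0.4666, -0.2634, 0.0708]
eef_rot: [0.0, 1.0, -0.0, 0.001]
ft_force: [-2.2, 1.7, 5.2]
gripper_width: 0.517
finger_force: 41.4
t 12.43 pos [ 0.4666 -0.2634  0.0708] psi -0.04 tilt z [ 0.001 -0.001 -1.   ] w 0.517 F 41.4 [-2.2  1.7  5.2]
turn z units -0.01 shift now-frame [0.01 0.  ] shift after turn [0.01 0.  ] dz units 0.0
```

Contact at exactly the seat height, so it is home. Releasing and travelling to square_large.

```bash
python3 -m handwheel '[[[0,0,0],[0,0,0],1],[[0,0,0],[0,0,0],1],[[0,0,0],[0,0,0],1],[[0,0,0],[0,0,-0.5],1],[[0,0,0],[0,0,-1],1],[[0,0,0],[0,0,-1],1],[[0,0,0],[0,-0.5,-1],1],[[0,0,0],[0,-1,0],1]]'
python3 -m handwheel '[[[0,0,0],[0,-1,0],1],[[0,0,0],[0,-1,0],1],[[0,0,0],[0,-1,0],1],[[0,0,0],[0,-1,0],1],[[0,0,0],[0,-1,0],1],[[0,0,0],[0,-1,0],1],[[0,0,0],[0,-1,0],1],[[0,0,0],[0,-1,0],1]]' >/dev/null
python3 -m handwheel '[[[0,0,0],[0,-1,0],1],[[0,0,0],[0,-1,0],1],[[0,0,0],[0,-1,0],1],[[0,0,0],[0,-1,0],1],[[0,0,0],[0,-1,0],1],[[0,0,0],[0,-1,0],1],[[0,0,0],[0,-1,0],1],[[0,0,0],[0,-1,0],1]]' >/dev/null
python3 -m handwheel '[[[0,0,0],[0,-1,0],1],[[0,0,0],[0,-1,0],1],[[0,0,0],[0,-1,0],1],[[0,0,0],[0,-0.5,0],1],[[0,0,1],[0,0,0],1],[[0,0,0.09],[0,0,0],1],[[0,0,0],[0,0,0],1]]' >/dev/null
python3 go.py .4475 .2897 -6.56 .030
python3 - <<'E'
from h import *
t=r.snapshot("top"); s=r.snapshot("side")
a=cv2.resize(t["image"][170:270,290:390],(400,400),interpolation=cv2.INTER_CUBIC)
b=cv2.resize(s["image"][140:210,270:340],(400,400),interpolation=cv2.INTER_CUBIC)
cv2.imwrite("pics/chk1.png",np.hstack([a,b]))
E
```

```text
clock: 13.1
eef_pos: [0.4689, -0.2288, 0.1646]
eef_rot: [0.003, 1.0, -0.001, 0.004]
ft_force: [1.9, -0.9, 0.2]
gripper_width: 0.996
finger_force: 0.0
t 15.02 pos [0.4664 0.2617 0.1577] psi -6.48 tilt z [ 0. -0. -1.] w 0.999 F 0.0 [ 0.1 -0.1  0.2]
turn z units 0.01 shift now-frame [-0.88 -1.03] shift after turn [-0.88 -1.02] dz units 5.11
```

View pics/chk1.png

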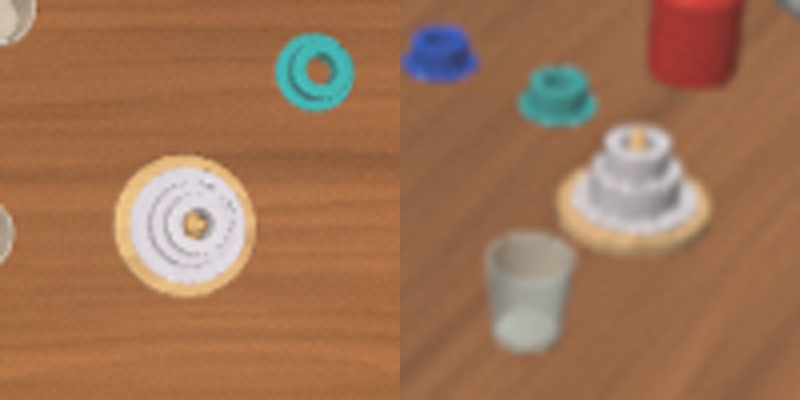

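Both crops show the round pair stacked level on the round stand, with the post showing through the hole (left crop, 195,225). On to square_large.

```bash
python3 -m handwheel '[[[0,0,0],[-0.88,-1,0],1],[[0,0,0],[0,0,1],1],[[0,0,0],[0,0,1],1],[[0,0,0],[0,0,1],1],[[0,0,0],[0,0,1],1],[[0,0,0],[0,0,0.7],1],[[0,0,0],[0,0,0.3],1],[[0,0,0],[0,0,0],1]]'
python3 go.py .4475 .2897 -6.56 .030
python3 -m handwheel '[[[0,0,0],[0,0,0],0.3],[[0,0,0],[0,0,0],0.3],[[0,0,0],[0,0,0],0.3],[[0,0,0],[0,0,0],0.3],[[0,0,0],[0,0,0],0.3],[[0,0,0],[0,0,0],0.3]]' 40
python3 go.py .4475 .2897 -6.56 .030
```

```text
clock: 15.78
eef_pos: [0.446, 0.288, 0.0303]
eef_rot: [0.001, 0.998, -0.057, -0.002]
ft_force: [0.3, -0.4, 0.6]
gripper_width: 1.0
finger_force: 0.0
t 15.78 pos [0.446  0.288  0.0303] psi -6.56 tilt z [-0.004 -0.002 -1.   ] w 1.0 F 0.0 [ 0.3 -0.4  0.6]
turn z units 0.0 shift now-frame [ 0.05 -0.08] shift after turn [ 0.05 -0.08] dz units 0.01
clock: 16.28
eef_pos: [0.4489, 0.2901, 0.0344]
eef_rot: [-0.001, 0.998, -0.057, 0.002]
ft_force: [0.5, -1.9, 7.4]
gripper_width: 0.691
finger_force: 44.1
t 16.28 pos [0.4489 0.2901 0.0344] psi -6.57 tilt z [ 0.003  0.001 -1.   ] w 0.691 F 44.1 [ 0.5 -1.9  7.4]
turn z units -0.0 shift now-frame [-0.05  0.02] shift after turn [-0.05  0.02] dz units 0.18
```

```bash
python3 -m handwheel '[[[0,0,0],[0,0,-0.5],0.3],[[0,0,0],[0,0,-1],0.3],[[0,0,0],[0,0,-1],0.3],[[0,0,0],[0,0,-1],0.3],[[0,0,0],[0.5,0,-0.8],0.3],[[0,0,0],[1,0,0],0.3],[[0,0,0],[1,0,0],0.3],[[0,0,0],[1,0.1,0],0.3]]'
python3 -m handwheel '[[[0,0,0],[1,0.2,0],0.3],[[0,0,0],[1,0.2,0],0.3],[[0,0,0],[0.5,0,0],0.3],[[0,0,0],[0,0,0],0.3],[[0,0,0],[0,0,0],0.3],[[0,0,0],[0,0,0],0.3]]' >/dev/null
python3 go.py .6136 .2584 -6.56 .0464
python3 - <<'E'
from h import *
w=r.snapshot("wrist"); cv2.imwrite("pics/w5.png",cv2.resize(w["image"][130:384,160:360],None,fx=2.36,fy=2.36))
p=r.sense()["eef_pos"]; z=p[2]-.0344+.026
for o in [(0,0),(12,0),(-12,0),(0,12),(0,-12)]:
    X=p+np.r_[np.array(o)/1000,0]; X[2]=z
    c=np.array(w["R"])@X+w["t"]; f=192/np.tan(np.radians(w["fovy"]/2)); th=np.arctan2(np.hypot(*c[:2]),c[2]); u=c[:2]/np.hypot(*c[:2])*th*f+[w["cx"],w["cy"]]
    print(o,np.round((u-[160,130])*2.36))
E
```

```text
clock: 16.95
eef_pos: [0.5353, 0.2773, 0.142]
eef_rot: [-0.001, 0.998, -0.057, 0.001]
ft_force: [-0.2, 0.3, -1.3]
gripper_width: 0.692
finger_force: 43.6
t 17.45 pos [0.5941 0.26   0.14  ] psi -6.56 tilt z [-0.001  0.    -1.   ] w 0.685 F 43.6 [-0.3  1.  -2. ]
turn z units -0.0 shift now-frame [ 0.78 -0.02] shift after turn [ 0.78 -0.02] dz units 3.74
(0, 0) [235. 296.]
(12, 0) [228. 247.]
(-12, 0) [241. 342.]
(0, 12) [179. 301.]
(0, -12) [292. 290.]
```

View pics/w5.png

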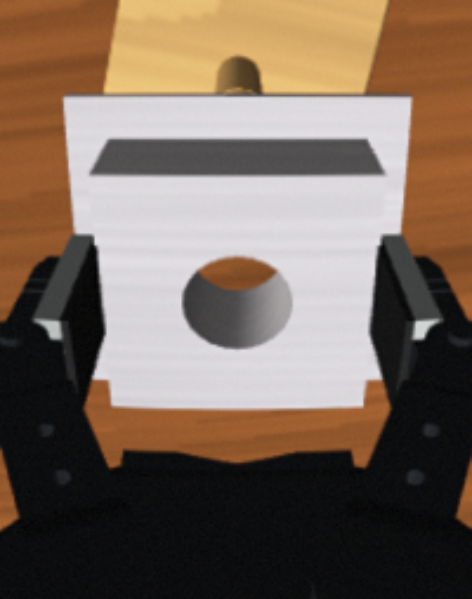

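```bash
python3 -m handwheel '[[[0,0,0],[0.85,0,0],0.3],[[0,0,0],[0,0,0.5],0.3],[[0,0,0],[0,0,0.5],0.3],[[0,0,0],[0,0,0.4],0.3],[[0,0,0],[0,0,0.4],0.3],[[0,0,0],[0,0,0],0.3]]'
python3 go.py .6153 .2582 -6.56 .0464
python3 -m handwheel '[[[0,0,0],[0,0,0.4],0.3],[[0,0,0],[0,0,0.4],0.3],[[0,0,0],[0,0,0.4],0.3],[[0,0,0],[0,0,0.4],0.3],[[0,0,0],[0,0,0],0.3],[[0,0,0],[0,0,0],0.3]]'
python3 go.py .6153 .2582 -6.56 .0464
```

```text
clock: 18.0
eef_pos: [0.6132, 0.2569, 0.0907]
eef_rot: [0.001, 0.998, -0.057, -0.003]
ft_force: [0.4, 0.1, -2.9]
gripper_width: 0.688
finger_force: 43.5
t 18.0 pos [0.6132 0.2569 0.0907] psi -6.55 tilt z [-0.006 -0.002 -1.   ] w 0.688 F 43.5 [ 0.4  0.1 -2.9]
turn z units 0.0 shift now-frame [ 0.08 -0.06] shift after turn [ 0.08 -0.06] dz units 1.77
clock: 18.5
eef_pos: [0.6152, 0.257, 0.0535]
eef_rot: [0.0, 0.998, -0.057, -0.001]
ft_force: [0.0, 0.5, -0.9]
gripper_width: 0.684
finger_force: 43.5
t 18.5 pos [0.6152 0.257  0.0535] psi -6.58 tilt z [-0.002 -0.001 -1.   ] w 0.684 F 43.5 [ 0.   0.5 -0.9]
turn z units -0.0 shift now-frame [-0.   -0.05] shift after turn [-0.   -0.05] dz units 0.28
```

```bash
python3 -m handwheel '[[[0,0,0],[0,-0.04,0.15],0.3],[[0,0,0],[0,0,0.15],0.3],[[0,0,0],[0,0,0],0.3],[[0,0,0],[0,0,0],0.3]]'
python3 go.py .6153 .2582 -6.56 .0464
```

```text
clock: 18.83
eef_pos: [0.6161, 0.2583, 0.0473]
eef_rot: [0.0, 0.998, -0.057, -0.0]
ft_force: [-0.0, -0.7, -0.6]
gripper_width: 0.689
finger_force: 43.6
t 18.83 pos [0.6161 0.2583 0.0473] psi -6.58 tilt z [-0.  0. -1.] w 0.689 F 43.6 [-0.  -0.7 -0.6]
turn z units -0.0 shift now-frame [-0.03  0.01] shift after turn [-0.03  0.01] dz units 0.03
```

```bash
python3 -m handwheel '[[[0,0,0],[0,0,0.03],0.3],[[0,0,0],[0,0,0],1],[[0,0,0],[0,0,0],1],[[0,0,0],[0,0,0],1],[[0,0,0],[0,0,-0.5],1],[[0,0,0],[0,0,-1],1],[[0,0,-0.52],[0,0,-1],1],[[0,0,-1],[0,0,-1],1]]'
python3 -m handwheel '[[[0,0,0],[0,1,-0.5],1],[[0,0,0],[0,1,0],1],[[0,0,0],[0,1,0],1],[[0,0,0],[0,1,0],1],[[0,0,0],[0,1,0],1],[[0,0,0],[0,1,0],1],[[0,0,0],[0,0.5,0],1],[[0,0,0],[0,0,0],1]]' >/dev/null
python3 go.py .6200 .0896 2.55 .030
```

```text
clock: 19.5
eef_pos: [0.6161, 0.2583, 0.1359]
eef_rot: [-0.0, 1.0, 0.023, 0.0]
ft_force: [0.3, -0.1, -0.4]
gripper_width: 1.005
finger_force: 0.0
t 20.17 pos [0.6239 0.0933 0.1477] psi 2.37 tilt z [ 0.001 -0.001 -1.   ] w 1.003 F 0.0 [-0.1 -0.5  0.6]
turn z units -0.03 shift now-frame [-0.16  0.14] shift after turn [-0.16  0.14] dz units 4.71
```

```bash
python3 -m handwheel '[[[0,0,-0.03],[-0.16,0.12,0],1],[[0,0,0],[0,0,1],1],[[0,0,0],[0,0,1],1],[[0,0,0],[0,0,1],1],[[0,0,0],[0,0,1],1],[[0,0,0],[0,0,0.6],1],[[0,0,0],[0,0,0],1],[[0,0,0],[0,0,0],1]]'
python3 go.py .6200 .0896 2.55 .030
python3 -m handwheel '[[[0,0,0],[0,0,0],0.1],[[0,0,0],[0,0,0],0.1],[[0,0,0],[0,0,0],0.1],[[0,0,0],[0,0,0],0.1],[[0,0,0],[0,0,0],0.1],[[0,0,0],[0,0,0],0.1],[[0,0,0],[0,0,0],0.1],[[0,0,0],[0,0,0],0.1]]' 40
python3 go.py .6200 .0896 2.55 .030
```

```text
clock: 20.83
eef_pos: [0.6184, 0.0939, 0.0309]
eef_rot: [-0.0, 1.0, 0.024, -0.001]
ft_force: [1.3, -0.3, -0.6]
gripper_width: 0.998
finger_force: 0.0
t 20.83 pos [0.6184 0.0939 0.0309] psi 2.79 tilt z [-0.002  0.    -1.   ] w 0.998 F 0.0 [ 1.3 -0.3 -0.6]
turn z units 0.04 shift now-frame [0.06 0.18] shift after turn [0.06 0.18] dz units 0.03
clock: 21.5
eef_pos: [0.6208, 0.0929, 0.0334]
eef_rot: [-0.0, 1.0, 0.024, 0.001]
ft_force: [-0.8, -0.8, 7.4]
gripper_width: 0.479
finger_force: 41.3
t 21.5 pos [0.6208 0.0929 0.0334] psi 2.71 tilt z [ 0.003  0.    -1.   ] w 0.479 F 41.3 [-0.8 -0.8  7.4]
turn z units 0.03 shift now-frame [-0.04  0.13] shift after turn [-0.04  0.13] dz units 0.13
```

```bash
python3 -m handwheel '[[[0,0,0],[0,0,-0.5],0.1],[[0,0,0],[0,0,-1],0.1],[[0,0,0],[0,0,-1],0.1],[[0,0,0],[0,0,-1],0.1],[[0,0,0],[0,-0.5,-0.9],0.1],[[0,0,0],[0,-1,0],0.1],[[0,0,0],[0,-1,0],0.1],[[0,0,0],[0,-1,0],0.1]]'
python3 -m handwheel '[[[0,0,0],[0,-1,0],0.1],[[0,0,0],[0,-1,0],0.1],[[0,0,0],[0,-1,0],0.1],[[0,0,0],[-0.4,0,0],0.1],[[0,0,0],[0,0,0],0.1],[[0,0,0],[0,0,0],0.1],[[0,0,0],[0,0,0],0.1]]' >/dev/null
python3 go.py .6136 .2584 2.55 .0714
python3 - <<'E'
from h import *
w=r.snapshot("wrist"); cv2.imwrite("pics/w6.png",cv2.resize(w["image"][130:384,160:360],None,fx=2.36,fy=2.36))
p=r.sense()["eef_pos"]; z=p[2]-.0334+.024
for o in [(0,0),(12,0),(-12,0),(0,12),(0,-12)]:
    X=p+np.r_[np.array(o)/1000,0]; X[2]=z
    c=np.array(w["R"])@X+w["t"]; f=192/np.tan(np.radians(w["fovy"]/2)); th=np.arctan2(np.hypot(*c[:2]),c[2]); u=c[:2]/np.hypot(*c[:2])*th*f+[w["cx"],w["cy"]]
    print(o,np.round((u-[160,130])*2.36))
E
```

```text
clock: 22.17
eef_pos: [0.6158, 0.1808, 0.1436]
eef_rot: [-0.0, 1.0, 0.023, 0.001]
ft_force: [0.4, -0.3, -1.7]
gripper_width: 0.48
finger_force: 40.6
t 22.75 pos [0.6022 0.254  0.1421] psi 2.69 tilt z [ 0. -0. -1.] w 0.48 F 40.7 [ 0.9  0.2 -0.3]
turn z units 0.02 shift now-frame [ 0.47 -0.16] shift after turn [ 0.47 -0.16] dz units 2.83
(0, 0) [236. 292.]
(12, 0) [239. 243.]
(-12, 0) [234. 338.]
(0, 12) [180. 290.]
(0, -12) [293. 294.]
```

View pics/w6.png

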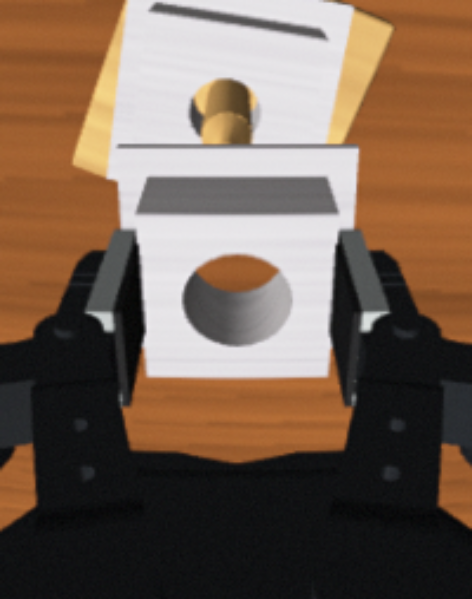

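The wrist crop shows square_large over the post at (225,110), and the held hole centred at (237,300), so it sits 2 mm behind the TCP. I'm correcting for that and lowering.

```bash
python3 -m handwheel '[[[0,0,0],[0.55,-0.16,0],0.1],[[0,0,0],[0,0,0.5],0.1],[[0,0,0],[0,0,0.5],0.1],[[0,0,0],[0,0,0.4],0.1],[[0,0,0],[0,0,0.4],0.1],[[0,0,0],[0,0,0.4],0.1],[[0,0,0],[0,0,0.4],0.1],[[0,0,0],[0,0,0],0.1]]'
python3 go.py .6156 .2585 2.55 .0714
python3 -m handwheel '[[[0,0,0],[0,0,0.15],0.1],[[0,0,0],[0,0,0.07],0.1],[[0,0,0],[0,0,0],0.1],[[0,0,0],[0,0,0],0.1]]'
python3 go.py .6156 .2585 2.55 .0714
```

```text
clock: 23.47
eef_pos: [0.6134, 0.2586, 0.073]
eef_rot: [0.001, 1.0, 0.024, -0.002]
ft_force: [-0.6, -0.3, -1.4]
gripper_width: 0.476
finger_force: 40.7
t 23.47 pos [0.6134 0.2586 0.073 ] psi 2.72 tilt z [-0.004 -0.002 -1.   ] w 0.476 F 40.7 [-0.6 -0.3 -1.4]
turn z units 0.03 shift now-frame [0.09 0.01] shift after turn [0.09 0.01] dz units 0.06
clock: 23.8
eef_pos: [0.6159, 0.2595, 0.0718]
eef_rot: [-0.0, 1.0, 0.024, 0.001]
ft_force: [0.6, -0.4, -0.3]
gripper_width: 0.477
finger_force: 40.7
t 23.8 pos [0.6159 0.2595 0.0718] psi 2.72 tilt z [ 0.001  0.    -1.   ] w 0.477 F 40.7 [ 0.6 -0.4 -0.3]
turn z units 0.03 shift now-frame [-0.01  0.04] shift after turn [-0.01  0.04] dz units 0.02
```

```bash
python3 -m handwheel '[[[0,0,0],[0,0,0.03],0.1],[[0,0,0],[0,0,0],1],[[0,0,0],[0,0,0],1],[[0,0,0],[0,0,0],1],[[0,0,0],[0,0,-0.5],1],[[0,0,0],[0,0,-1],1],[[0,0,0],[0,0,-1],1],[[0,0,0],[0,0,-1],1]]'
python3 -m handwheel '[[[0,0,0],[0,1,-1],1],[[0,0,0],[-1,1,0],1],[[0,0,0],[-1,1,0],1],[[0,0,0],[-1,1,0],1],[[0,0,0],[-1,1,0],1],[[0,0,0],[0,1,0],1],[[0,0,0],[0,1,0],1],[[0,0,0],[0,0,0],1]]'
python3 - <<'E'
from h import *
t=r.snapshot("top"); s=r.snapshot("side")
f=lambda i,x,y,w: cv2.resize(i[y:y+w,x:x+w],(300,300),interpolation=cv2.INTER_CUBIC)
T,S=t["image"],s["image"]
cv2.imwrite("pics/chk2.png",np.vstack([np.hstack([f(T,130,140,80),f(S,165,200,80)]),np.hstack([f(T,295,185,80),f(S,270,140,80)])]))
E
```

```text
clock: 24.47
eef_pos: [0.6152, 0.2592, 0.1594]
eef_rot: [0.0, 1.0, 0.024, -0.0]
ft_force: [-0.4, 0.5, -0.4]
gripper_width: 1.0
finger_force: 0.0
clock: 25.13
eef_pos: [0.5238, 0.0761, 0.1841]
eef_rot: [0.001, 1.0, 0.022, 0.001]
ft_force: [0.1, -0.2, 0.6]
gripper_width: 0.999
finger_force: 0.0
```

View pics/chk2.png

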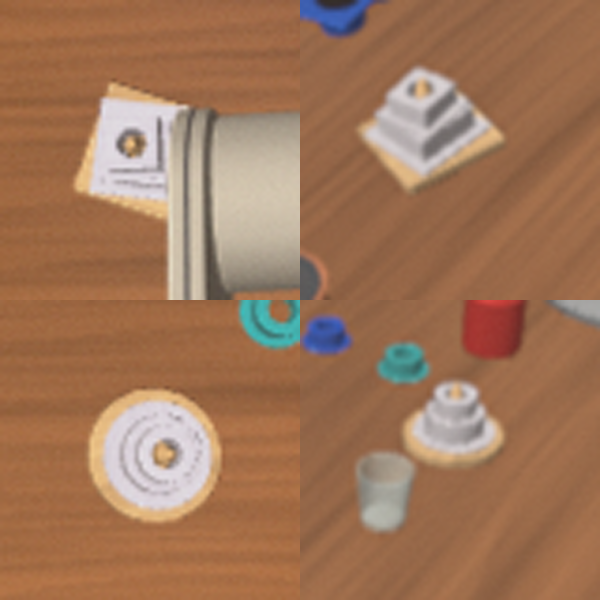

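Both pairs lie flat and centred over their posts, the square one at (130,143) and (420,90), the round one at (165,453) and (455,390). The gripper is clear, so I'm handing in.

```bash
python3 -c "
from cell import r
print(r.sign_off())"
```

```text
the job is handed in; nothing more can be done
None
```

The job is handed in, with no verdict returned: the final camera pictures show all four moulds flat on their posts (round pair on the round foot, square pair on the square foot, larger underneath), at about 25 s of the 104 s allowed, and no glass, jar or pot was touched as far as I could see.

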